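Index the filter funnel over the beaker

TASK

Get the filter funnel ready over the covered beaker: first take the lid off the beaker and lay it in the tray, knob up. Then pull up the lock plunger on the funnel's sleeve, slide the sleeve along the tube to the next hole, the one beside the beaker, and let the pin go fully home there. Finish still holding the plunger knob with the pin home, do not let go; leave the beaker, the stack of dishes, the bottle and the pen where they stand.

Things in the scene. Friction and masses are not known exactly. Their poses are not given: they have to be found in the camera images.
- rail: Bench rail: aluminium square tube 30 x 30 mm, 400 mm long, level along the rail's own y, its top 150 mm above the table, on two dark steel posts at y = +-186 mm (feet 120 x 45 x 8 mm); fixed to the bench. Origin on the table below the tube's middle. Three square 11 mm holes in the tube's top at y = -120, 0 and +120 mm (x = 0). The -x side, towards the robot, is where funnel, beaker and dishes are
- slide (a joint): Position of the grey sleeve along the tube in m: 0 at the middle hole (where it starts, locked), +0.120 and -0.120 at the outer holes (+ is towards the rail's +y), end stops at +-0.140. Slides with about 1.5 N of friction. The sleeve is 48 x 64 mm, its top 161 mm above the table, with a boss (18 mm diameter) on it up to 172 mm. It carries the funnel on an arm
- plunger (a joint): Lift of the lock plunger in m: 0 = pin fully home in a hole, 0.012 = the pin's round tip is level with the tube's top, 0.022 = end of travel. A spring pulls it down: about 6 N at 0, 9 N at 0.022. Let down between holes, the 8 mm pin rests on the tube at 0.012; over a hole it drops home (it finds the hole from about 2 mm off, but catches on the edge from 3 mm off)
- plunger_knob: Black round knob of the lock plunger, on top of the sleeve and on the tube's centre line, axis vertical: 26 mm diameter, 26 mm high. Origin at the centre of its underside, 175 mm above the table with the pin home; it rises with the plunger and travels with the sleeve. Pulling it along the tube moves the sleeve
- spout (a point): Lower tip of the white funnel's stem (12 mm diameter), 98 mm above the table; it travels with the sleeve and lies 100 mm from the tube's axis on the rail's -x side. The funnel above it is 82 mm across, its top 171 mm above the table
- beaker: Loose glass beaker, 80 mm diameter, 85 mm high, wall 4 mm; origin at the centre of its underside. It stands, within a few mm, under the place where the spout comes at one of the outer holes (rail x = -100 mm, y = +120 or -120 mm); which one varies
- lid: Loose white lid on the beaker, 60 g more or less: a disc 88 mm across, 6 mm thick, with a 64 mm plug 6 mm deep below and a round knob above (22 mm diameter, on a thinner 10 mm neck). Origin at the centre of the plug's underside; the disc's top is 12 mm, the knob's underside 22 mm and its top 52 mm above the origin. On the beaker its origin is 79 mm above the table and its knob blocks the spout
- tray: Shallow open tray, 180 x 180 mm, 36 mm high, walls and floor 4 mm, fixed to the bench; origin at the centre of its underside
- dishes: Loose stack of four round dishes, 90 mm across, 62 mm high, beside the other outer hole; origin at the centre of its underside. To be left alone
- bottle: Loose white bottle, 68 mm diameter, 170 mm high, origin at the centre of its underside. To be left alone
- pen: Loose black pen lying on the bench, 130 x 11 x 11 mm along its x, origin at the centre of its underside. To be left alone
Things that resemble listed ones, but are neither listed nor needed, are in the scene too. Leave any pink look-alike of the lid alone.

How it is judged:
By the outcome, as a careful person would: the job done as asked, in the order asked, and still so for the second after the job is handed in, while the arm keeps its last pose, push and grip.
It also fails if it takes over 58 s, if anything falls off the work surface, if the arm or the gripper's body presses on something with over 40 N, if the wrist force passes 120 N, or if a joint passes its speed limit or range.

ROBOT

A 7-joint arm with a two-finger parallel gripper is mounted at the origin on the work surface. World frame = base frame: x ahead of the robot, y to its left, z up, the work surface at z = 0. Lengths are in mm, angles in rad, forces in N, time in s.
With the tool pointing down it reaches from about 400 to 875 mm from the base axis. Payload 4.4 kg.
Tool frame: the origin (TCP) lies at the very end of the fingers, on their centre line; the grasp point (between the pads) lies ctrl.grip_depth behind it (ctrl.grip_depth is the distance from the TCP to the grasp point, in mm); y points along the fingers, x is the direction in which the jaws open and shut, and the axes are right-handed (so a half turn about y gives the same grasp; the last joint's range is limited). The gripper opens to 85 mm and grips with 20 to 120 N. Pads are 22 mm wide; open, the fingers measure 114 mm over their backs; the gripper's body (76 mm by 85 mm) begins 54 mm behind the grasp point. The pads swing forward as they close: fully open they stand 13 mm farther back than shut.
Start: joints at [-1.309, 0.628, 0.038, 1.517, -0.027, 0.996, -0.02], TCP at [209.251, 615.412, 231.313] pointing down, gripper open.
Joint ranges: [-3.06, 3.06], [-0.37, 2.12], [-1.25, 1.32], [0.18, 2.47], [-1.1, 4.24], [0.23, 1.98], [-2.94, 2.94]. Speed limits (rad/s): [2.57, 2.57, 3.14, 3.14, 3.14, 3.14, 3.14].

INTERFACE

Orientations are given as [roll, pitch, yaw] about the fixed x, y, z axes, in that order (R = Rz(yaw) Ry(pitch) Rx(roll)).
In Python, from cell import ctrl gives the robot as it stands.
- The arm moves only by the tool apply_moves, never from a script. Its argument "motion" is a list of rows, each a list of 5 numbers: the shift along the tool's x, y, z in cm, then the turn about the tool's y in rad, then the finger opening in cm, from 0 to 8.54. In form: [[tx, ty, tz, roll, hand], ...]. A call has 1 to 20 rows; each row is the pose to reach, as a shift and turn from the pose commanded when the call began, along the tool's axes at that moment; what a row does not reach only later rows make up. A row lasts 1/8 s, in which the tool goes at most 62.5 mm and 10.7 degrees, less where a joint would pass 70% of its speed; a pose out of reach is approached as far as the arm can. A call with a gripper value outside its range is refused whole. The fingers move at their own pace and stop on an object; the grip force is fixed at half the most. Time passes only in rows, so rows that repeat a pose let the fingers close. It gives the time, the measured TCP pose, the force and the opening at its end, in the units of the state.
- ctrl.read_state(): the state, without advancing time (a new reading comes with each control period).
- ctrl.get_image(name): name is "side" or "top"; returns a dict with "image" (384x512x3 uint8, red, green, blue), "vfov" (degrees; the focal length in pixels is half the picture's height over the tangent of half this angle, whatever the lens; pixels are square), "cx", "cy" (the principal point, pixels), "extrinsics" (4x4, takes a point from world to camera coordinates). Camera axes: x right, y up, looking along -z (the intrinsics and any distortion apply to the point x, -y, -z); pixel columns grow to the right and rows downward; lengths in mm; the calibration is good to about 2 mm. A picture is of the moment at which its call begins. There is no depth.
- ctrl.finish_job(): hands the job in, once; it reports no verdict.
Trained networks look in a picture, given as the dict that the camera call returned (one of the last four; its "shot" number tells which), for a name from the list of things; names that differ only in an ending like _2 or _b are one class to them, and where a whole thing is asked for, a point or a joint stands for the part that bears it (a point fixed in the world has none). Each returns a list of dicts, best first, with "confidence" (0 to 1); they miss things now and then, are a little off and sometimes report something else, mostly with a low value. They report only what shows in the picture. A call takes as long as a camera call. They do not tell look-alikes from the thing itself.
- ctrl.search_frame(picture, query): "location" ([x, y, z] in mm, in world coordinates, good to about 4 mm: the middle of the surface that is visible of it).
- ctrl.mark_of(picture, query): "location" ([x, y, z] in mm, in world coordinates, good to about 4 mm: a listed point, or the origin of a listed thing).
The state is a dict: "clock": time; "qpos": joint angles; "qd": joint speeds; "tau": joint torques, N m; "eef_pos": TCP position; "tool_rot": TCP orientation; "force": force on the tool from outside, world axes, zero at the start; "torque": the same for the moment, N m; "width": finger opening in mm.
Only numpy, scipy, OpenCV 4.12 (cv2) and the standard library are available. Lean on these libraries where they do the work, as an engineer would, in place of code of your own. Each camera call takes 0.05 s, during which the arm holds its last target.

## Working session

There is one attempt and no reset: what is moved stays moved. The work goes in short steps, Python scripts to look and compute and a tool call to move; the robot and the scene stay as the last step left them, time stands still between calls to the robot, and variables do not carry over. Pictures are saved under pics/ and viewed, and the job is handed in when it is done.

Besides the shell and the picture viewer there is one more tool, called after "Emit:" as name(argument=value, ...), one argument or row to a line, values as JSON. apply_moves: Moves the arm, as the interface text tells. Its arguments: {"type":"object","properties":{"motion":{"type":"array","items":{"type":"array","items":{"type":"number"}}}},"required":["motion"]}

```bash
ls; mkdir -p pics
cat > h.py <<'E'
import numpy as np, cv2
from cell import ctrl
def save(im,n,crop=None,s=1):
    a=im["image"][:,:,::-1]
    if crop: a=a[crop[1]:crop[3],crop[0]:crop[2]]
    if s!=1: a=cv2.resize(a,None,fx=s,fy=s,interpolation=cv2.INTER_CUBIC)
    cv2.imwrite("pics/"+n,a)
def proj(im,p):
    E=np.array(im["extrinsics"]);c=E[:3,:3]@np.array(p,float)+E[:3,3]
    f=im["image"].shape[0]/2/np.tan(np.radians(im["vfov"]/2))
    return im["cx"]+f*c[0]/-c[2], im["cy"]-f*c[1]/-c[2]
E
python3 - <<'E'
from h import *
s=ctrl.read_state();print({k:np.round(v,3) for k,v in s.items()},ctrl.grip_depth)
for n in("top","side"):
    im=ctrl.get_image(n);save(im,n+"0.png",s=1.5)
    print(n,{k:(np.round(v,3) if k!='image' else 0) for k,v in im.items()})
    for q in("rail","plunger_knob","spout","beaker","lid","tray","dishes","bottle","pen"):
        for d in ctrl.mark_of(im,q): print(q,np.round(d["location"]),round(d["confidence"],2),np.round(proj(im,d["location"])))
E
```

```text
pics
{'clock': np.float64(0.0), 'qpos': array([-1.309,  0.629,  0.038,  1.518, -0.027,  0.996, -0.02 ]), 'qd': array([-0.   , -0.   ,  0.001,  0.   ,  0.002, -0.001,  0.001]), 'tau': array([-1.0000e-03, -5.6340e+01,  1.2260e+00, -1.9344e+01,  1.1000e-02,
        1.1000e-02, -0.0000e+00]), 'eef_pos': array([209.077, 614.788, 230.426]), 'tool_rot': array([-1.571,  0.002,  1.243]), 'force': array([-1.047,  0.427,  1.424]), 'torque': array([ 0.018,  0.023, -0.069]), 'width': np.float64(85.542)} 18.700000000000003
top {'image': 0, 'vfov': np.float64(46.886), 'cx': np.float64(251.343), 'cy': np.float64(188.569), 'extrinsics': array([[-2.000000e-03, -1.000000e+00, -2.000000e-03, -4.852600e+01],
       [ 9.890000e-01, -2.000000e-03,  1.460000e-01, -5.314150e+02],
       [-1.460000e-01, -1.000000e-03,  9.890000e-01, -1.357964e+03],
       [ 0.000000e+00,  0.000000e+00,  0.000000e+00,  1.000000e+00]]), 'shot': np.int64(1)}
rail [588. -65.  -4.] 0.86 [256. 173.]
plunger_knob [589. -61. 178.] 0.48 [255. 161.]
spout [491. -81.  97.] 0.97 [262. 199.]
spout [470.  45.  74.] 0.5 [220. 207.]
beaker [
[... 356 characters left out ...]
84), 'cx': np.float64(260.376), 'cy': np.float64(188.916), 'extrinsics': array([[ 9.030000e-01, -4.280000e-01, -1.300000e-02, -5.165230e+02],
       [ 2.430000e-01,  4.880000e-01,  8.380000e-01, -2.328030e+02],
       [-3.530000e-01, -7.610000e-01,  5.450000e-01, -1.324641e+03],
       [ 0.000000e+00,  0.000000e+00,  0.000000e+00,  1.000000e+00]]), 'shot': np.int64(2)}
plunger_knob [592. -67. 173.] 0.42 [274. 182.]
beaker [472.  44.   2.] 0.64 [229. 216.]
lid [343.  91.   1.] 0.68 [190. 219.]
lid [476.  36.  83.] 0.62 [230. 198.]
tray [456. 350.  -3.] 0.94 [198. 178.]
dishes [ 507. -191.   -4.] 0.78 [268. 255.]
bottle [691. 307.  -1.] 0.61 [255. 169.]
bottle [488. -81.  96.] 0.39 [247. 212.]
```

View pics/top0.png

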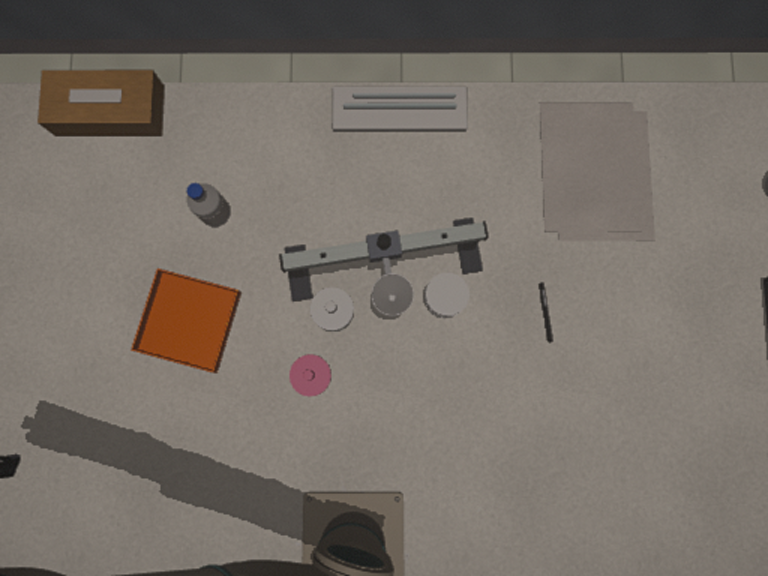

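View pics/side0.png

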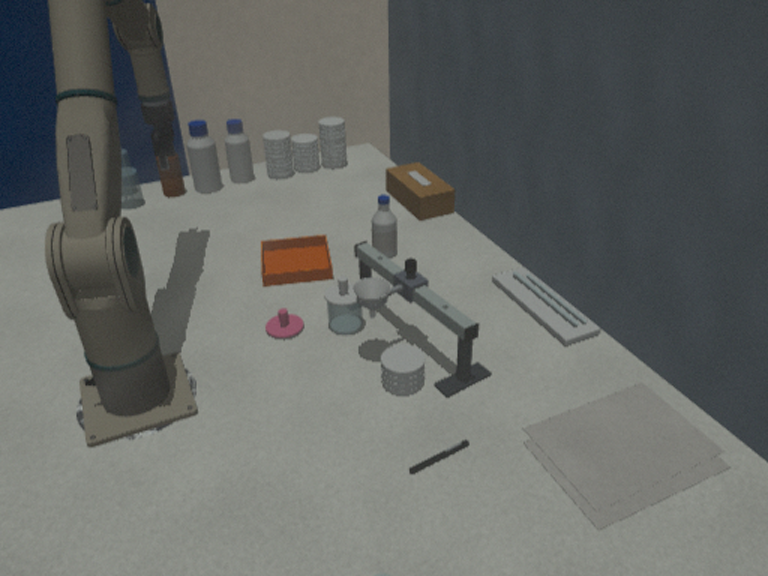

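The top view shows a white knobbed lid on the glass beaker at (331,308) of the 1.5x picture and a pink look-alike lying on the bench at (310,375). The white one on the beaker is the lid I want. The tray is at (187,321), the sleeve knob at (384,241), and holes at (323,255) and (444,236). I'll enlarge these to confirm and measure.

Run:
```python
from h import *
im=ctrl.get_image("top");save(im,"c1.png",(170,140,330,270),5)
im=ctrl.get_image("side");save(im,"c2.png",(170,150,330,270),5)
```

```text
(no output)
```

View pics/c1.png

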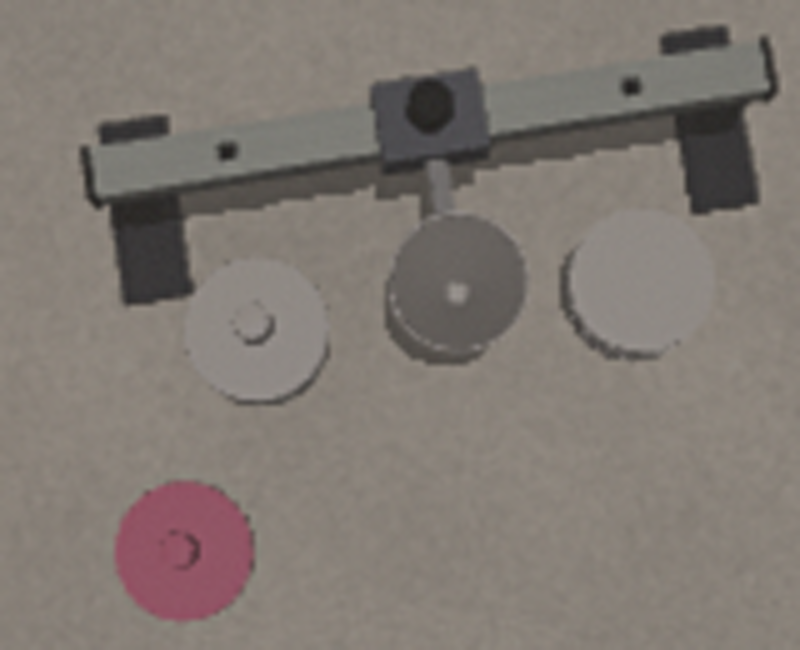

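View pics/c2.png

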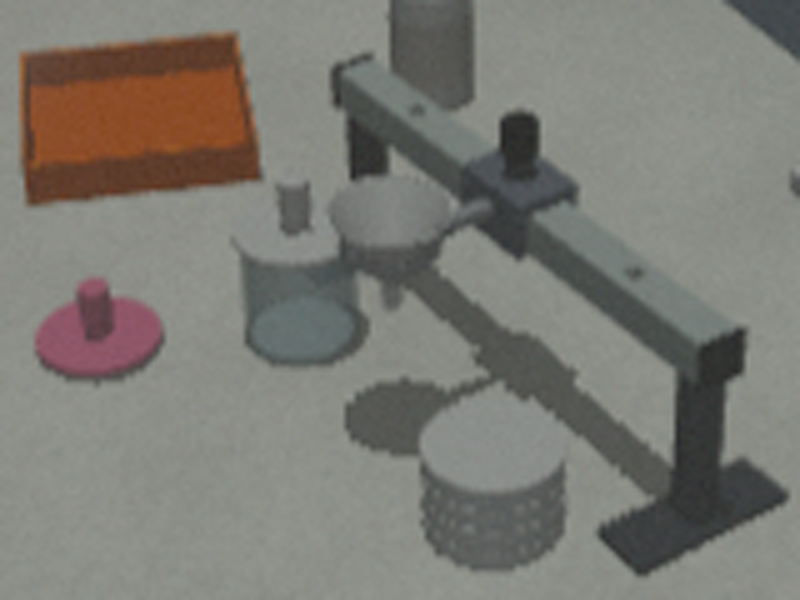

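The white lid sits on the glass beaker, with its disc at crop (257,331) and knob at (253,322). The pink one lies on the bench at (185,550) and will be left alone. The holes are at (227,151) and (631,87), and the plunger knob is at (430,104).

```bash
cat >> h.py <<'E'
def back(im,uv,z):
    E=np.array(im["extrinsics"]);f=im["image"].shape[0]/2/np.tan(np.radians(im["vfov"]/2))
    d=E[:3,:3].T@np.array([(uv[0]-im["cx"])/f,-(uv[1]-im["cy"])/f,-1.]);c=-E[:3,:3].T@E[:3,3]
    return c+d*(z-c[2])/d[2]
E
python3 - <<'E'
from h import *
im=ctrl.get_image("top")
g=lambda u,v,z:np.round(back(im,((u+.5)/5-.5+170,(v+.5)/5-.5+140),z),1)
hl,hr=g(227,151,150),g(631,87,150)
d=(hl-hr);print(hl,hr,np.linalg.norm(d),"yaw",np.arctan2(-d[0],d[1]),"mid",(hl+hr)/2)
print("plk",g(430,104,198),"disc",g(257,331,91),"knob",g(252,321,131))
t=lambda u,v,z:np.round(back(im,((u+.5)/1.5-.5,(v+.5)/1.5-.5),z),1)
print("tray",[t(*c,36) for c in((158,270),(240,291),(216,371),(134,350))])
im=ctrl.get_image("side")
print("plk",g(519,120,201) if 0 else 0)
k=lambda u,v,z:np.round(back(im,((u+.5)/5-.5+170,(v+.5)/5-.5+150),z),1)
print("holes",k(417,109,150),k(635,272,150),"plk top",k(520,119,201),"lid knob top",k(294,184,131))
E
```

```text
[570.5  56.5 150. ] [ 608.3 -180.   150. ] 239.50175364702446 yaw 0.15849034637741755 mid [589.4  -61.75 150.  ]
plk [588.1 -61.8 198. ] disc [471.2  42.2  91. ] knob [472.8  42.4 131. ]
tray [array([560.6, 414.3,  36. ]), array([515.5, 239.5,  36. ]), array([348.6, 284.4,  36. ]), array([392.1, 456.3,  36. ])]
plk 0
holes [572.9  57.3 150. ] [ 611.1 -179.3  150. ] plk top [591.6 -61.9 201. ] lid knob top [471.7  34.3 131. ]
```

```bash
cat >> h.py <<'E'
from scipy.spatial.transform import Rotation as Ro
def go(x,y,z,yaw=None):
    s=ctrl.read_state();R=Ro.from_euler('xyz',s["tool_rot"]).as_matrix()
    d=R.T@(np.array([x,y,z])-s["eef_pos"])/10
    cy=np.arctan2(R[1,0],R[0,0]);r=0 if yaw is None else -(((yaw-cy)+np.pi)%(2*np.pi)-np.pi)
    print("t=%.2f"%s["clock"],"pos",np.round(s["eef_pos"],1),"yaw %.3f"%cy,"rpy",np.round(s["tool_rot"],3),"F",np.round(s["force"],1),"w %.1f"%s["width"],"-> shift cm",np.round(d,2),"roll %.3f"%r, "rows>=%.1f"%(np.linalg.norm(d)/6.25))
E
python3 -c "
from h import *
go(472,40,150,1.729);go(472,40,97,1.729)"
```

```text
t=1.20 pos [209.3 615.4 231.3] yaw 1.243 rpy [-1.571 -0.     1.243] F [-0.   0.  -0.4] w 85.5 -> shift cm [-46.02   8.13 -43.4 ] roll -0.486 rows>=10.2
t=1.20 pos [209.3 615.4 231.3] yaw 1.243 rpy [-1.571 -0.     1.243] F [-0.   0.  -0.4] w 85.5 -> shift cm [-46.02  13.43 -43.4 ] roll -0.486 rows>=10.3
```

Emit:
apply_moves(
  motion=[
    [-3,0.5,-2.8,-0.05,8.5],
    [-7,1,-6.6,-0.1,8.5],
    [-12,2,-11.3,-0.15,8.5],
    [-16,3,-15.1,-0.2,8.5],
    [-20,4,-18.9,-0.25,8.5],
    [-24,5,-22.6,-0.3,8.5],
    [-28,6,-26.4,-0.35,8.5],
    [-32,7,-30.2,-0.4,8.5],
    [-36,8,-34,-0.45,8.5],
    [-40,8.1,-37.7,-0.486,8.5],
    [-43.5,8.1,-41,-0.486,8.5],
    [-46,8.1,-43.4,-0.486,8.5],
    [-46,8.1,-43.4,-0.486,8.5],
    [-46,8.1,-43.4,-0.486,8.5],
  ],
)

```text
clock: 2.95
eef_pos: [471.8, 40.8, 150.3]
tool_rot: [-1.571, -0.001, 1.729]
force: [-0.3, 0.3, -0.3]
width: 85.0
```

Run:
```python
from h import *
go(472,40,97,1.729)
im=ctrl.get_image("side");save(im,"s1.png",(150,100,330,250),4)
```

```text
t=2.95 pos [471.8  40.8 150.3] yaw 1.729 rpy [-1.571e+00 -1.000e-03  1.729e+00] F [-0.3  0.3 -0.3] w 85.0 -> shift cm [-0.09  5.33 -0.01] roll 0.000 rows>=0.9
```

View pics/s1.png

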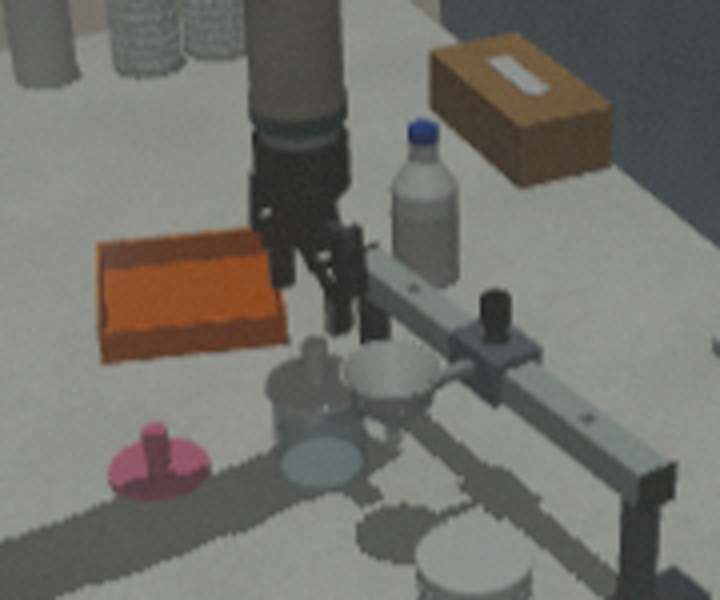

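Run:
```python
from h import *
im=ctrl.get_image("side")
for y in (36,39,42):
    for x in(470,473):
        p=[proj(im,(x,y,z)) for z in(131,101,91)]
        print(x,y,[np.round(((a-170+.5)*5-.5,(b-150+.5)*5-.5)) for a,b in p], [np.round(((a-150+.5)*4-.5,(b-100+.5)*4-.5)) for a,b in p])
a=cv2.imread("pics/c2.png");cv2.imwrite("pics/c3.png",cv2.resize(a[150:380,200:400],None,fx=3,fy=3))
a=cv2.imread("pics/c1.png");cv2.imwrite("pics/c4.png",cv2.resize(a[240:420,170:350],None,fx=3,fy=3))
```

```text
470 36 [array([291., 183.]), array([293., 221.]), array([294., 233.])] [array([312., 347.]), array([314., 377.]), array([315., 386.])]
473 36 [array([295., 182.]), array([297., 220.]), array([298., 232.])] [array([316., 346.]), array([318., 376.]), array([318., 385.])]
470 39 [array([289., 181.]), array([291., 219.]), array([292., 231.])] [array([311., 345.]), array([313., 375.]), array([314., 385.])]
473 39 [array([293., 180.]), array([296., 217.]), array([296., 230.])] [array([314., 344.]), array([316., 374.]), array([317., 384.])]
470 42 [array([287., 179.]), array([290., 216.]), array([291., 229.])] [array([310., 343.]), array([312., 373.]), array([312., 383.])]
473 42 [array([291., 178.]), array([294., 215.]), array([295., 228.])] [array([313., 342.]), array([315., 372.]), array([316., 382.])]
```

View pics/c3.png

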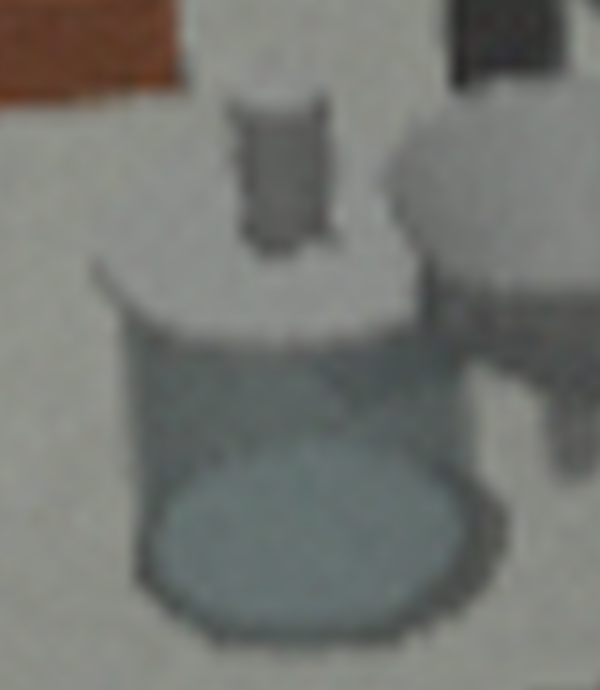

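View pics/c4.png

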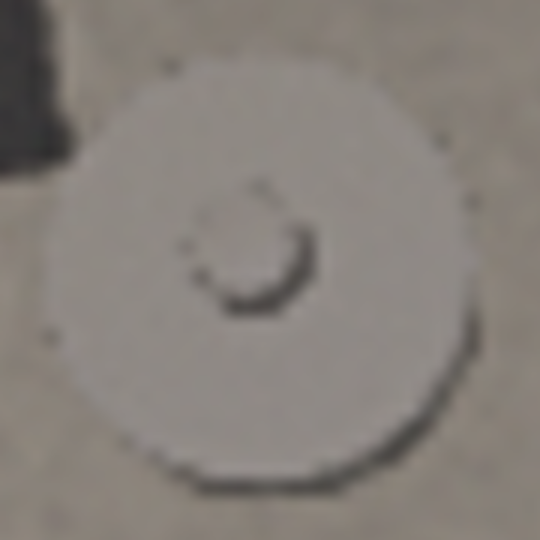

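The side and top views now agree on the knob at about (472.5, 41.5). I'll descend and close.

Emit:
apply_moves(
  motion=[
    [0.05,2.5,-0.05,0,8.5],
    [0.05,5.1,-0.05,0,8.5],
    [0.05,5.3,-0.05,0,8.5],
    [0.05,5.3,-0.05,0,6.0],
    [0.05,5.3,-0.05,0,4.0],
    [0.05,5.3,-0.05,0,3.0],
    [0.05,5.3,-0.05,0,2.4],
    [0.05,5.3,-0.05,0,1.5],
    [0.05,5.3,-0.05,0,1.0],
    [0.05,5.3,-0.05,0,1.0],
    [0.05,5.3,-0.05,0,1.0],
  ],
)

```text
clock: 4.42
eef_pos: [472.7, 40.8, 97.8]
tool_rot: [-1.571, 0.0, 1.729]
force: [-0.3, -0.2, 5.6]
width: 20.6
```

Run:
```python
from h import *
go(472.5,41.5,200,1.729)
im=ctrl.get_image("side");save(im,"s2.png",(150,100,330,250),4)
```

```text
t=4.42 pos [472.7  40.8  97.8] yaw 1.729 rpy [-1.571  0.     1.729] F [-0.3 -0.2  5.6] w 20.6 -> shift cm [  0.08 -10.22  -0.  ] roll -0.000 rows>=1.6
```

View pics/s2.png

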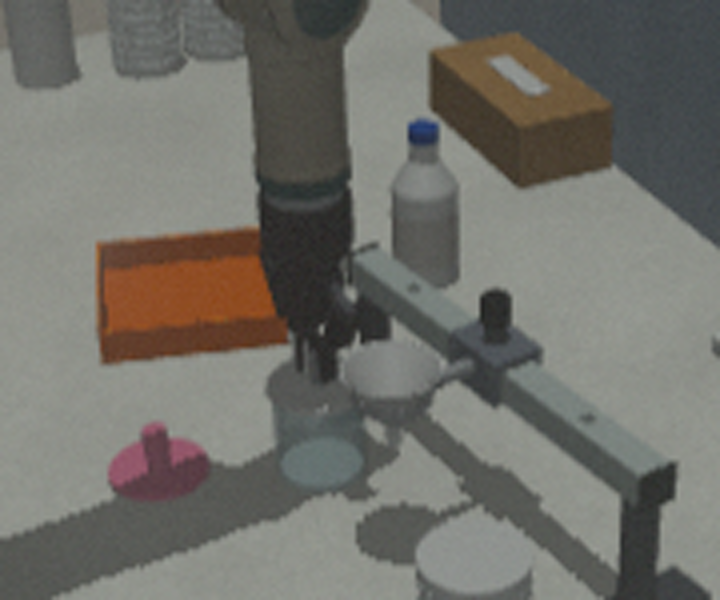

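The jaws hold the knob at 20.6 mm. I'll lift straight up.

Emit:
apply_moves(
  motion=[
    [0,-0.5,0,0,1],
    [0,-1.2,0,0,1],
    [0,-2.2,0,0,1],
    [0,-4,0,0,1],
    [0,-6.5,0,0,1],
    [0,-8,0,0,1],
    [0,-8,0,0,1],
  ],
)

```text
clock: 5.35
eef_pos: [473.3, 40.8, 178.7]
tool_rot: [-1.574, 0.0, 1.729]
force: [-0.0, 1.0, -1.4]
width: 20.6
```

Run:
```python
from h import *
go(454.5,349,100,1.815)
im=ctrl.get_image("side");save(im,"s3.png",(150,100,330,250),4)
```

```text
t=5.35 pos [473.3  40.8 178.7] yaw 1.729 rpy [-1.574  0.     1.729] F [-0.   1.  -1.4] w 20.6 -> shift cm [30.73  7.87 -2.97] roll -0.086 rows>=5.1
```

View pics/s3.png

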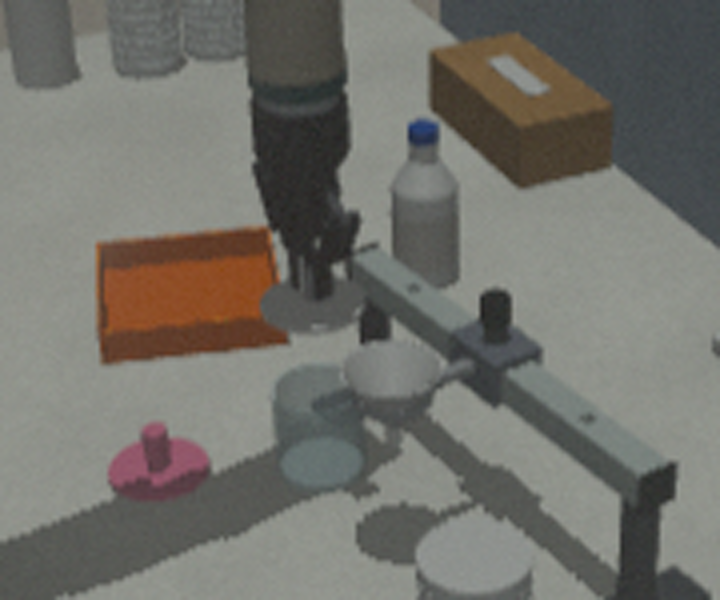

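The lid is in the jaws and level, and the beaker hasn't moved. I'll carry the lid over the tray.

Emit:
apply_moves(
  motion=[
    [2,0,-0.2,0,1],
    [6,0,-0.6,0,1],
    [10,0,-1,0,1],
    [14,0,-1.4,0,1],
    [18,1,-1.8,0,1],
    [22,3,-2.2,0,1],
    [26,5,-2.6,0,1],
    [29,7,-2.9,0,1],
    [30.7,7.9,-3,0,1],
    [30.7,7.9,-3,0,1],
    [30.7,7.9,-3,0,1],
  ],
)

```text
clock: 6.78
eef_pos: [454.4, 346.9, 98.7]
tool_rot: [-1.571, 0.001, 1.727]
force: [0.1, 0.0, -0.9]
width: 20.7
```

Run:
```python
from h import *
go(454.5,349,24)
im=ctrl.get_image("side");save(im,"s4.png",(130,80,310,230),4)
```

```text
t=6.78 pos [454.4 346.9  98.7] yaw 1.727 rpy [-1.571e+00  1.000e-03  1.727e+00] F [ 0.1  0.  -0.9] w 20.7 -> shift cm [ 0.21  7.47 -0.04] roll 0.000 rows>=1.2
```

View pics/s4.png

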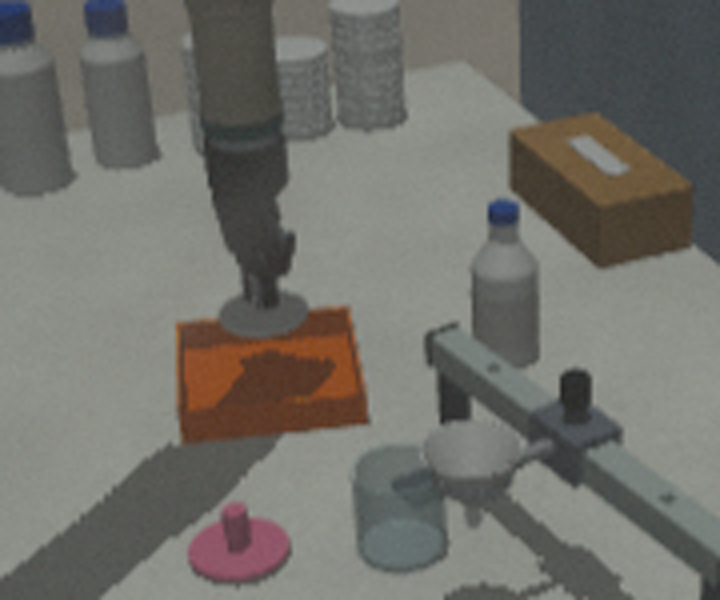

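Emit:
apply_moves(
  motion=[
    [0.2,3,0,0,1],
    [0.2,5.5,0,0,1],
    [0.2,6.7,0,0,1],
    [0.2,7.3,0,0,1],
    [0.2,7.5,0,0,1],
    [0.2,7.55,0,0,1],
    [0.2,7.55,0,0,1],
  ],
)

```text
clock: 7.7
eef_pos: [453.7, 350.9, 23.3]
tool_rot: [-1.572, -0.001, 1.729]
force: [0.6, -0.2, -1.4]
width: 20.4
```

Emit:
apply_moves(
  motion=[
    [0,0.05,0,0,1],
    [0,0.1,0,0,1],
    [0,0.1,0,0,1],
  ],
)

```text
clock: 8.07
eef_pos: [453.6, 350.8, 22.9]
tool_rot: [-1.572, -0.0, 1.729]
force: [-1.1, -0.8, 7.3]
width: 20.7
```

The floor contact shows as 7 N. I'll release and lift clear.

Emit:
apply_moves(
  motion=[
    [0,0,0,0,2.6],
    [0,0,0,0,4],
    [0,0,0,0,6],
    [0,0,0,0,8.5],
    [0,0,0,0,8.5],
    [0,0,0,0,8.5],
    [0,-2,0,0,8.5],
    [0,-5,0,0,8.5],
    [0,-10,0,0,8.5],
    [0,-16,0,0,8.5],
    [0,-21,0,0,8.5],
    [0,-21,0,0,8.5],
  ],
)

```text
clock: 9.57
eef_pos: [455.5, 352.4, 236.2]
tool_rot: [-1.579, -0.005, 1.729]
force: [-0.4, -0.3, 0.0]
width: 84.7
```

Run:
```python
from h import *
go(590.3,-61.8,240,1.729)
im=ctrl.get_image("side");save(im,"s5.png",(130,80,310,230),4)
im=ctrl.get_image("top");save(im,"t5.png",(70,120,330,290),3)
for n in ("top",):
  for q in("plunger_knob","lid","beaker"):
    for d in ctrl.mark_of(im,q): print(q,np.round(d["location"]),round(d["confidence"],2))
```

```text
t=9.57 pos [455.5 352.4 236.2] yaw 1.729 rpy [-1.579 -0.005  1.729] F [-0.4 -0.3  0. ] w 84.7 -> shift cm [-43.02  -0.53  -6.8 ] roll -0.000 rows>=7.0
plunger_knob [590. -61. 177.] 0.6
lid [340.  89.   3.] 0.95
lid [451. 354.   2.] 0.67
beaker [475.  41.   3.] 0.89
```

View pics/s5.png

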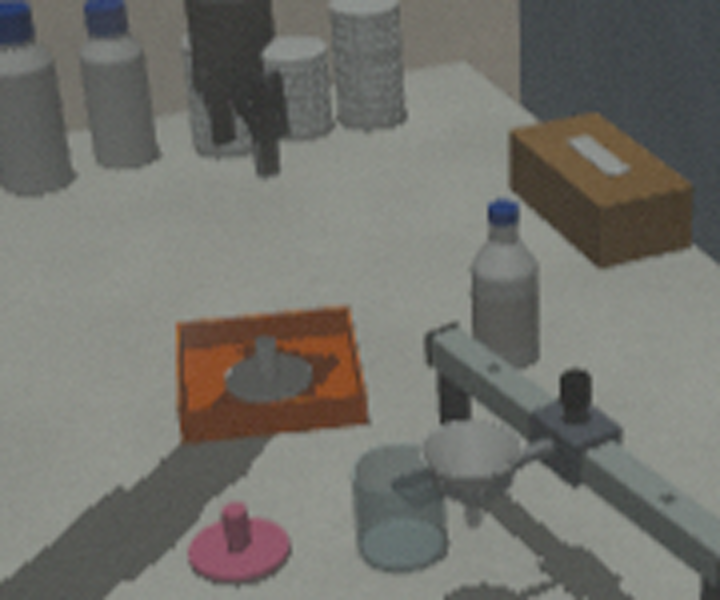

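View pics/t5.png

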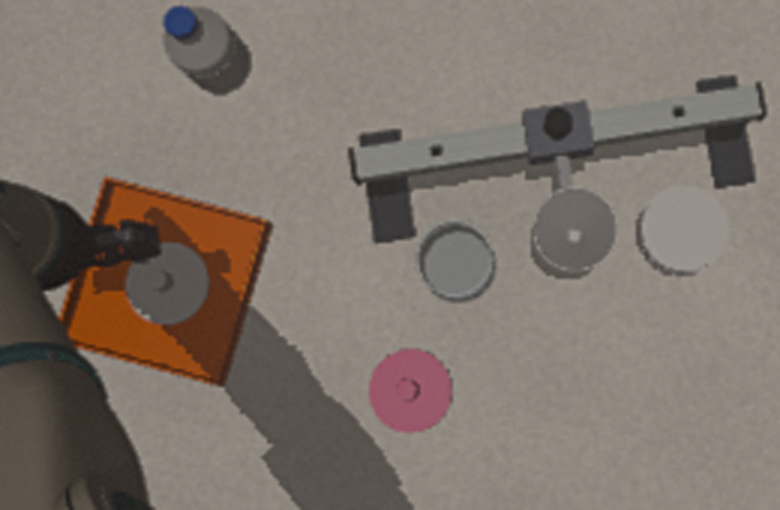

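The lid lies knob up inside the tray, at (168,283) in the top view, and the beaker and the others are undisturbed. Next is the plunger knob.

Emit:
apply_moves(
  motion=[
    [-3,-0.4,-0.5,0,8.5],
    [-8,-0.4,-1.3,0,8.5],
    [-13,-0.4,-2,0,8.5],
    [-18,-0.4,-2.8,0,8.5],
    [-23,-0.4,-3.6,0,8.5],
    [-28,-0.4,-4.4,0,8.5],
    [-33,-0.4,-5.2,0,8.5],
    [-38,-0.4,-6,0,8.5],
    [-41,-0.4,-6.5,0,8.5],
    [-43,-0.4,-6.8,0,8.5],
    [-43,-0.4,-6.8,0,8.5],
    [-43,-0.4,-6.8,0,8.5],
  ],
)

```text
clock: 11.32
eef_pos: [587.8, -61.2, 235.4]
tool_rot: [-1.57, -0.002, 1.731]
force: [0.7, 0.1, -0.4]
width: 84.9
```

Run:
```python
from h import *
go(590.3,-61.8,172,1.729)
im=ctrl.get_image("side");save(im,"s6.png",(190,80,350,200),5)
```

```text
t=11.32 pos [587.8 -61.2 235.4] yaw 1.731 rpy [-1.57  -0.002  1.731] F [ 0.7  0.1 -0.4] w 84.9 -> shift cm [-0.11  6.34 -0.24] roll 0.002 rows>=1.0
```

View pics/s6.png

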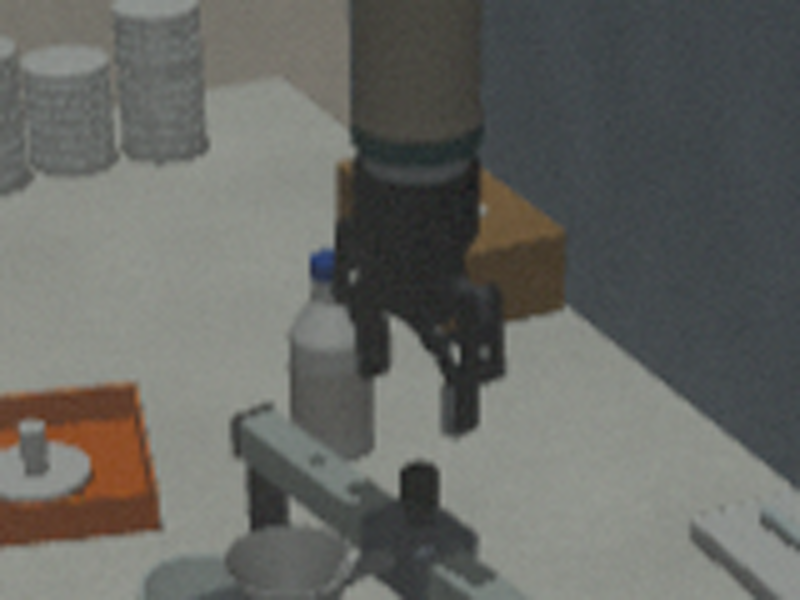

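Emit:
apply_moves(
  motion=[
    [-0.1,3,-0.2,0,8.5],
    [-0.1,5.5,-0.2,0,8.5],
    [-0.1,6.35,-0.2,0,8.5],
    [-0.1,6.35,-0.2,0,8.5],
    [-0.1,6.35,-0.2,0,6.0],
    [-0.1,6.35,-0.2,0,4.5],
    [-0.1,6.35,-0.2,0,3.5],
    [-0.1,6.35,-0.2,0,2.8],
    [-0.1,6.35,-0.2,0,2.0],
    [-0.1,6.35,-0.2,0,1.4],
    [-0.1,6.35,-0.2,0,1.4],
    [-0.1,6.35,-0.2,0,1.4],
  ],
)

```text
clock: 12.88
eef_pos: [590.6, -63.8, 172.8]
tool_rot: [-1.571, -0.0, 1.729]
force: [-1.9, 0.4, 4.6]
width: 24.6
```

Run:
```python
from h import *
go(590.3,-61.8,172,1.729)
im=ctrl.get_image("side");save(im,"s7.png",(190,80,350,200),5)
```

```text
t=12.88 pos [590.6 -63.8 172.8] yaw 1.729 rpy [-1.571 -0.     1.729] F [-1.9  0.4  4.6] w 24.6 -> shift cm [ 0.2   0.08 -0.  ] roll 0.000 rows>=0.0
```

View pics/s7.png

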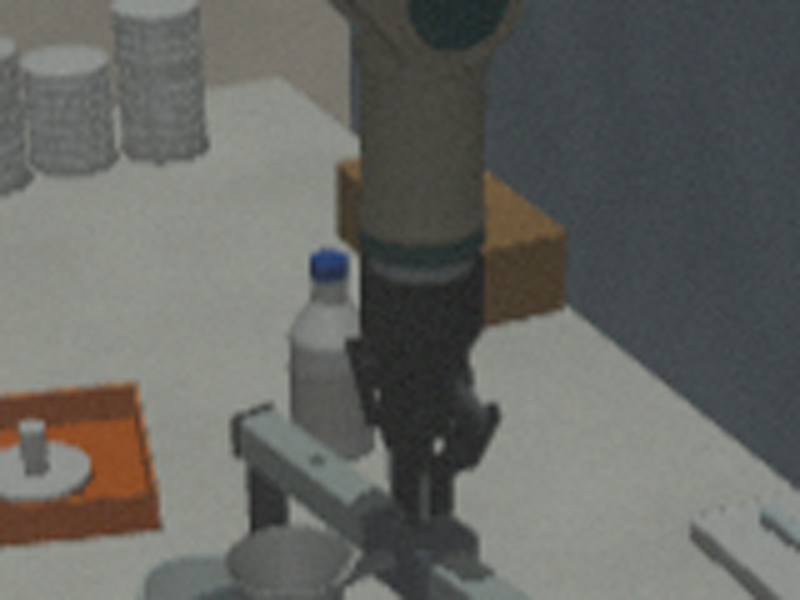

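The knob is gripped at 24.6 mm. I'll lift it 17 mm and watch the force.

Emit:
apply_moves(
  motion=[
    [0,-0.3,0,0,1.4],
    [0,-0.6,0,0,1.4],
    [0,-1.0,0,0,1.4],
    [0,-1.4,0,0,1.4],
    [0,-1.7,0,0,1.4],
    [0,-1.7,0,0,1.4],
    [0,-1.7,0,0,1.4],
  ],
)

```text
clock: 13.8
eef_pos: [590.4, -63.8, 189.2]
tool_rot: [-1.571, -0.0, 1.729]
force: [2.7, 2.0, -9.3]
width: 24.0
```

Run:
```python
from h import *
go(590.6-120*np.sin(.159),-63.8+120*np.cos(.159),190,1.729)
im=ctrl.get_image("side");save(im,"s8.png",(210,120,330,210),6)
```

```text
t=13.80 pos [590.4 -63.8 189.2] yaw 1.729 rpy [-1.571 -0.     1.729] F [ 2.7  2.  -9.3] w 24.0 -> shift cm [ 1.199e+01 -8.000e-02 -1.000e-02] roll 0.000 rows>=1.9
```

View pics/s8.png

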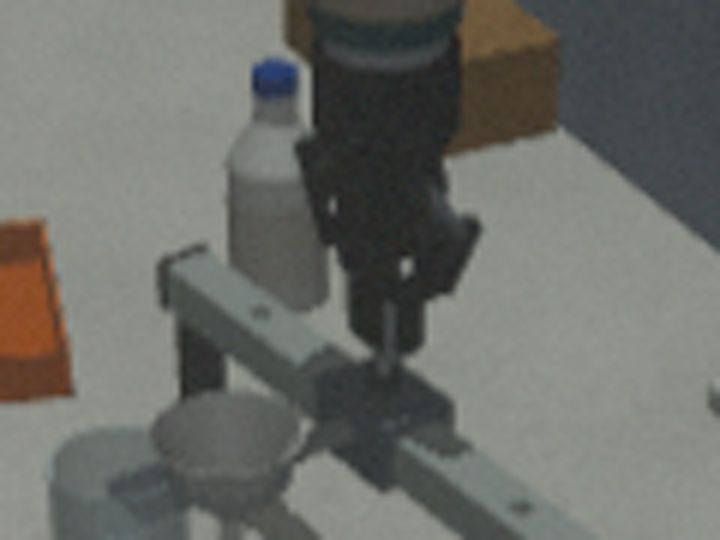

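The plunger is up 16.4 mm with 9 N on it, matching the spring, so I'll slide 120 mm along the tube.

Emit:
apply_moves(
  motion=[
    [0.3,0,0,0,1.4],
    [1,0,0,0,1.4],
    [2,0,0,0,1.4],
    [3.2,0,0,0,1.4],
    [4.5,0,0,0,1.4],
    [5.8,0,0,0,1.4],
    [7.1,0,0,0,1.4],
    [8.4,0,0,0,1.4],
    [9.6,0,0,0,1.4],
    [10.6,0,0,0,1.4],
    [11.4,0,0,0,1.4],
    [11.8,0,0,0,1.4],
    [12,0,0,0,1.4],
    [12,0,0,0,1.4],
    [12,0,0,0,1.4],
  ],
)

```text
clock: 15.72
eef_pos: [571.3, 54.7, 189.2]
tool_rot: [-1.57, -0.001, 1.729]
force: [1.2, 0.0, -8.1]
width: 24.3
```

Run:
```python
from h import *
go(590.6-120*np.sin(.159),-63.8+120*np.cos(.159),189.2,1.729)
im=ctrl.get_image("side");save(im,"s9.png",(170,100,330,220),5)
```

```text
t=15.72 pos [571.3  54.7 189.2] yaw 1.729 rpy [-1.570e+00 -1.000e-03  1.729e+00] F [ 1.2  0.  -8.1] w 24.3 -> shift cm [-0.    0.   -0.03] roll -0.000 rows>=0.0
```

View pics/s9.png

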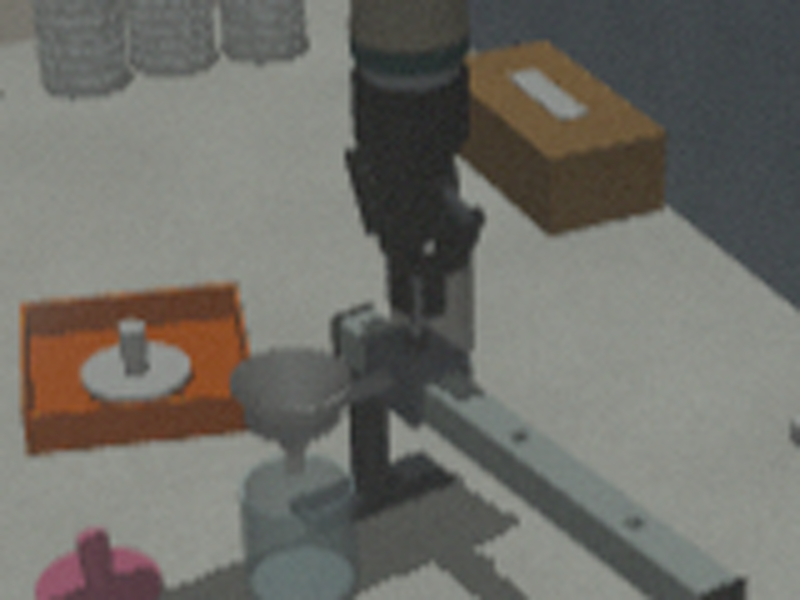

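The sleeve has moved 120 mm. I'll lower the pin.

Emit:
apply_moves(
  motion=[
    [0,0.2,0,0,1.4],
    [0,0.4,0,0,1.4],
    [0,0.6,0,0,1.4],
    [0,0.8,0,0,1.4],
    [0,1.0,0,0,1.4],
    [0,1.2,0,0,1.4],
    [0,1.4,0,0,1.4],
    [0,1.6,0,0,1.4],
    [0,1.7,0,0,1.4],
    [0,1.75,0,0,1.4],
    [0,1.75,0,0,1.4],
  ],
)

```text
clock: 17.15
eef_pos: [571.5, 54.6, 172.8]
tool_rot: [-1.571, 0.0, 1.729]
force: [-4.7, 0.7, 5.4]
width: 24.2
```

Run:
```python
from h import *
go(571.6,54.7,172.8,1.729)
im=ctrl.get_image("side");save(im,"s10.png",(170,100,330,220),5)
```

```text
t=17.15 pos [571.5  54.6 172.8] yaw 1.729 rpy [-1.571  0.     1.729] F [-4.7  0.7  5.4] w 24.2 -> shift cm [ 0.01  0.   -0.01] roll -0.000 rows>=0.0
```

View pics/s10.png

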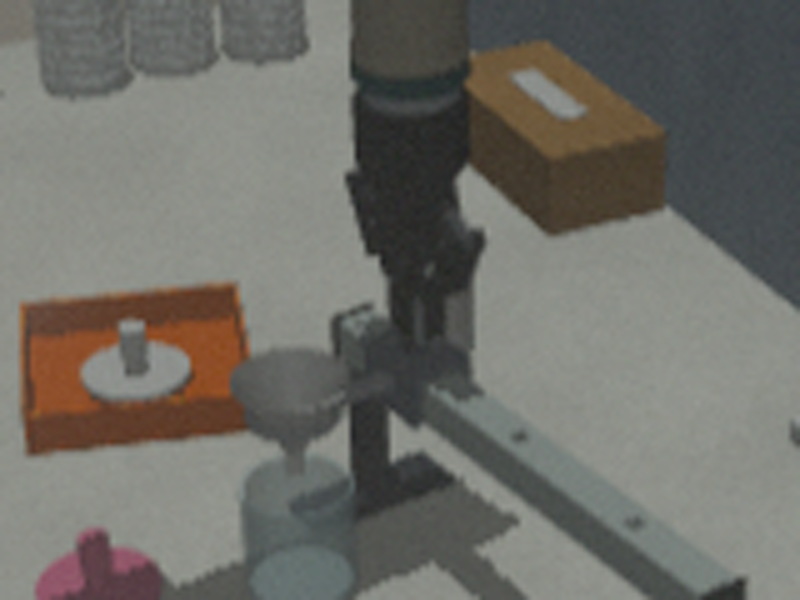

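Emit:
apply_moves(
  motion=[
    [0.2,0.05,0,0,1.4],
    [0.2,0.05,0,0,1.4],
    [0.2,0.05,0,0,1.4],
  ],
)

```text
clock: 17.58
eef_pos: [571.5, 55.3, 172.8]
tool_rot: [-1.572, 0.001, 1.728]
force: [-4.7, -1.8, 9.7]
width: 24.0
```

Emit:
apply_moves(
  motion=[
    [-0.2,0,0,0,1.4],
    [-0.2,0,0,0,1.4],
    [-0.2,0,0,0,1.4],
  ],
)

```text
clock: 17.95
eef_pos: [571.7, 54.1, 172.8]
tool_rot: [-1.572, 0.001, 1.729]
force: [-5.1, -0.4, 7.6]
width: 24.3
```

Run:
```python
from h import *
go(571.6,54.7,172.8,1.729)
im=ctrl.get_image("top");save(im,"t11.png",(70,120,330,290),3)
```

```text
t=17.95 pos [571.7  54.1 172.8] yaw 1.729 rpy [-1.572e+00  1.000e-03  1.729e+00] F [-5.1 -0.4  7.6] w 24.3 -> shift cm [ 0.06 -0.   -0.  ] roll -0.000 rows>=0.0
```

View pics/t11.png

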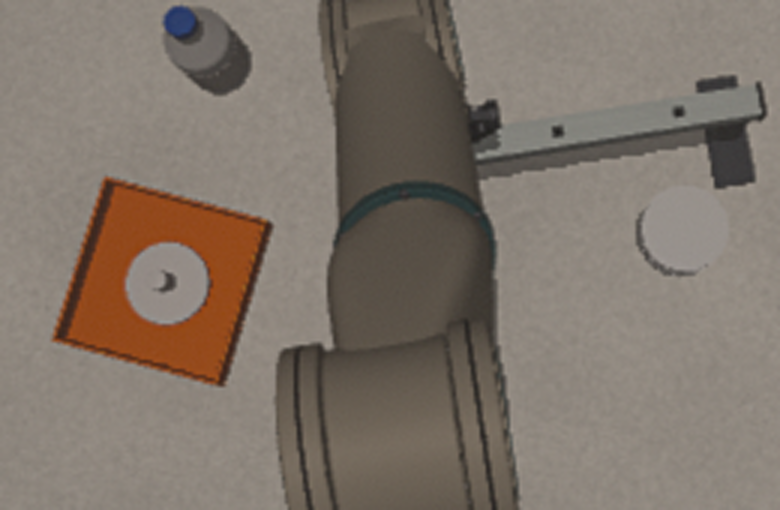

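The bottom stop is firm: z stays at 172.8 while the force rises. I'm still holding the knob, so I'll hand in.

```bash
python3 -c "
from h import *
print(ctrl.finish_job()); s=ctrl.read_state(); print(s['clock'],s['eef_pos'],s['width'])"
```

```text
the job is handed in; nothing more can be done
None
the job is handed in; nothing more can be done
```

The job is done and handed in at about 18 s of the 58 s allowed.

- **Lid:** I took the white lid off the beaker and set it down in the tray. The last top picture shows it knob up inside the tray. The pink look-alike was left alone.
- **Plunger and sleeve:** I lifted the plunger about 16 mm, against a spring force of 8–9 N. I slid the sleeve 120 mm to the hole beside the beaker, so the spout is now over it. I then let the pin down.
- **Pin home:** The tool came back to the same height as at the first, locked hole (172.8 mm). It stayed there when I pressed a little harder and the force rose to 9.7 N. Nudging 2 mm each way along the tube moved the knob only about 1.2 mm in all. That is no more than the pin's clearance in the hole, so it does not prove the lock by itself.
- **Grip:** The jaws were still closed on the plunger knob, at 24.3 mm opening, when I handed in.
- **Other things:** The bottle and dishes looked unmoved in the last top picture, and the beaker in the last side picture. The arm hid the beaker from above by then. The pen was outside the last crops, but the arm never went near it.

The first side-view estimate of the lid's knob was about 8 mm off the top view's. Reading the pixels again brought the two into agreement before I gripped it.

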